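# Back the ratchet feed wheel off by one notch

## Task

The bench feed is one notch too far on: with a fingertip, push the pawl's red-ball lever to the left until the pawl tips over and stays clear of the ratchet. Then push a spoke to turn the wheel back one notch (an eighth of a turn, its top going left), and push the lever back to the right so that the pawl drops fully into that next notch. Push gently, do not wind the wheel further forward, and neither lift nor shift any of the loose things.

Things in the scene. Friction and masses are not known exactly. Their poses are not given: they have to be found in the camera images.
- bench_feed: Green device fixed to the worktop: base 100x175x12 mm, upright plate behind (front face x=+25 mm, top 122 mm up; ear at left to 136 mm). Origin on the worktop under the middle of the ratchet disc; x points to its back (away from the robot), y to its left, z up. All offsets given are in this frame. The pawl's ball, its highest part, passes 206 mm above the worktop.
- axle (a point): Centre of the steel ratchet disc: on the level axle (along x), 100 mm above the worktop. Disc 16 mm thick in the plane x=0, 8 saw teeth, tips 58 mm and roots 44 mm from the axle. In front, in the plane x=-65 mm, four spokes (rods 10 mm thick, black end balls 20 mm thick centred 85 mm from the axle) turn with it.
- wheel (a joint): Angle of disc and spokes, rad. Starts at -0.06 to 0; grows as the wheel turns BACK (top moves to +y). One notch is 0.785. Stiff (0.10 N m): stays where it is left. Seated, the pawl blocks turning back. At 0.60 to 0.80 the pawl drops into the next notch; much past 0.82 it lands on a tooth tip and the wheel must be eased forward a little.
- spoke_tip (a point): Centre of the black ball on the spoke to push, at x=-65 mm. At wheel angle 0 the spoke leans 22.5 deg right of straight up (ball y=-33, z=179 mm); one notch later it leans 22.5 deg left (y=+33, z=179 mm). Push its right side toward +y. Free space between spokes and disc: 52 mm.
- pawl_pivot (a point): Pivot of the yellow pawl at x=0, y=+72, z=107 mm, axis along x. The pawl (120 g, swings freely) has a short nose that lies in the disc's notch and a lever (rod 10 mm thick) with a red ball.
- pawl (a joint): Angle of the pawl, rad: within 0.05 of 0 when the nose lies in a notch, about 0.26 on a tooth's tip, 0.98 thrown over to the left on its stop pin. It balances at about 0.65: pushed beyond that it falls to the stop and stays by its weight; short of that it falls back onto the disc.
- pawl_ball (a point): Centre of the red ball (18 mm) at the lever's end, 90 mm from the pivot. Seated, the lever leans 25 deg right of straight up (ball x=0, y=+34, z=189 mm); thrown over it leans 31 deg left (y=+118, z=184 mm). Push its right side toward +y to lift the pawl, its left side toward -y to bring it back.
- block: Loose hardwood block, 40 x 85 x 34 mm, origin under its centre. A bystander: leave it.
- tweezers: Loose steel tweezers, 126 x 15 x 9 mm, lying along their x. A bystander: leave it.
- brush: Loose dark paint brush, 147 x 9 x 9 mm, lying along its x. A bystander: leave it.
- clip_a: Loose black binder clip, 19 x 46 x 13 mm. A bystander: leave it.
- clip_b: Loose black binder clip, 19 x 46 x 13 mm. A bystander: leave it.

How it is judged:
By the outcome, as a careful person would: the job done as asked, in the order asked, and still so for the second after the job is handed in, with the robot touching nothing.
It also fails if it takes over 48 s, if anything falls off the work surface, if the arm or the gripper's body presses on something with over 40 N, if the wrist force passes 120 N, or if a joint passes its speed limit or range.

## Robot

A 6-joint arm with a two-finger parallel gripper is mounted at the origin on a cart in front of the work surface, level with it; the furniture and walls round the work are solid. World frame = base frame: x ahead of the robot, y to its left, z up, the work surface at z = 0. Lengths are in m, angles in rad, forces in N, time in s.
With the tool pointing down it reaches from about 0.35 to 0.875 m from the base axis. Payload 4.2 kg.
Tool frame: the origin (TCP) lies midway between the tips of the shut fingers; the grasp point (between the pads) lies pinch_z behind it (pinch_z is the distance from the TCP to the grasp point, in m); z points along the fingers, x is the direction in which the jaws open and shut, and the axes are right-handed (so a half turn about z gives the same grasp; the last joint's range is limited). The gripper opens to 85 mm and grips with 20 to 120 N. Pads are 22 mm wide; open, the fingers measure 114 mm over their backs; the gripper's body (76 mm by 85 mm) begins 54 mm behind the grasp point. The pads swing forward as they close: fully open they stand 13 mm farther back than shut.
Start: joints at [-1.023, 0.385, 0.008, 0, -1.194, -0.259], TCP at [0.178, -0.599, 0.231] pointing down, gripper open.
Joint ranges: [-3.14, 3.14], [-1.21, 2.06], [-1.07, 1.41], [-3.16, 2.05], [-2.99, -0.16], [-3.1, 3.1]. Speed limits (rad/s): [2.79, 2.79, 3.14, 3.14, 3.14, 3.14].

## Interface

Orientations are given as a unit quaternion [x, y, z, w].
In Python, from cell import sense, snapshot, hand_in, pinch_z gives the robot as it stands.
- The arm moves only by the shell command python3 -m pendant 'ROWS'. ROWS is JSON, a list that holds one entry, the list of rows, each a list of 7 numbers: the shift along the tool's x, y, z in m, then the turn, a rotation vector about the tool's x, y, z in rad, then the opening in per cent of the stroke, from 0 (shut) to 100 (fully open). In form: [[[dx, dy, dz, rx, ry, rz, claw], ...]]. A call has exactly 8 rows; each row shifts and turns the commanded pose from where the row before left it, along the tool's axes as they then stand; what a row does not reach is not made up. A row lasts 1/12 s, in which the tool goes at most 41.7 mm and 7.16 degrees, less where a joint would pass 70% of its speed; a pose out of reach is approached as far as the arm can. A call is refused whole if a number of a shift passes 0.0417 or a number of a turn 0.125, either way. A call with a gripper value outside its range is refused whole. The fingers move at their own pace and stop on an object; the grip force is fixed at half the most. Time passes only in rows, so rows that do not move let the fingers close, or fill a call up. It gives the time, the measured TCP pose, the force and the opening at its end, in the units of the state.
- sense(): the state, without advancing time (a new reading comes with each control period).
- snapshot(name): name is "scene" or "side" or "wrist"; returns a dict with "image" (400x640x3 uint8, red, green, blue), "range_z" (400x640 float32, m along the optical axis (not along the pixel's ray), 0 where there is no reading), "fx", "fy", "cx", "cy" (pixels), "R" (3x3) and "t" (3): a world point X has camera coordinates R X + t. Camera axes: x right, y down, z forward; pixel columns grow to the right and rows downward; lengths in m; the calibration is good to about 2 mm. A picture is of the moment at which its call begins.
- hand_in(): hands the job in, once; it reports no verdict.
The state is a dict: "time_s": time; "joint_pos": joint angles; "joint_velocities": joint speeds; "effort": joint torques, N m; "position": TCP position; "orientation": TCP orientation; "contact_force": force on the tool from outside, world axes, zero at the start; "moment": the same for the moment, N m; "finger_gap": opening from 0.0 (shut) to 1.0 (fully open).
Only numpy, scipy, OpenCV 4.12 (cv2) and the standard library are available. Lean on these libraries where they do the work, as an engineer would, in place of code of your own. Each camera call takes 0.05 s, during which the arm holds its last target.

## Working session

There is one attempt and no reset: what is moved stays moved. The work goes in short steps, Python scripts to look and compute and a shell command to move; the robot and the scene stay as the last step left them, time stands still between calls to the robot, and variables do not carry over. Pictures are saved under pics/ and viewed, and the job is handed in when it is done.

```bash
ls; mkdir -p pics; python3 - <<'E'
from cell import sense,snapshot,pinch_z
import cv2,numpy as np
print(sense(),pinch_z)
for n in ["scene","side"]:
    s=snapshot(n); cv2.imwrite(f"pics/{n}0.png",s["image"][:,:,::-1]); np.savez(f"pics/{n}0.npz",**s); print(n,s["fx"],s["fy"],s["cx"],s["cy"],s["R"],s["t"])
E
```

```text
pics
{'time_s': 0.0, 'joint_pos': array([-1.02338271e+00,  3.85541982e-01,  6.60408396e-03, -5.11499415e-04,
       -1.19403220e+00, -2.58602840e-01]), 'joint_velocities': array([-1.50705964e-03, -1.19947723e-03, -1.29915550e-03,  9.57470087e-06,
       -2.11261680e-03, -5.18968675e-04]), 'effort': array([ 7.40970117e-04, -3.92290449e+01,  1.88402313e+01,  4.18630600e+00,
       -4.64642682e-03, -6.57788107e-06]), 'position': array([ 0.17785293, -0.59852824,  0.23022004]), 'orientation': array([ 5.98066698e-01,  8.01445561e-01,  6.26099877e-04, -9.19687429e-04]), 'contact_force': array([ 0.06127868, -1.16223012, -0.14862533]), 'moment': array([ 0.01186906,  0.0090306 , -0.04220657]), 'finger_gap': 0.9977397283111243} 0.0187
scene 366.0615985311261 366.0615985311261 317.08655276940067 200.7501756185555 [[ 0.43463541 -0.90039294 -0.01961163]
 [-0.35955182 -0.1535143  -0.92041069]
 [ 0.82572062  0.40709448 -0.39046067]] [-0.28225716  0.32843527  0.51823775]
side 469.46625480083065 469.46625480083065 322.6889633687768 200.46871681012496 [[ 0.87570819 -0.48253724  0.01711684]
 [-0.31388286 -0.59585607 -0.73921113]
 [ 0.36689607  0.64196056 -0.6732562 ]] [-0.54878264  0.23620017  1.10850116]
```

View pics/scene0.png

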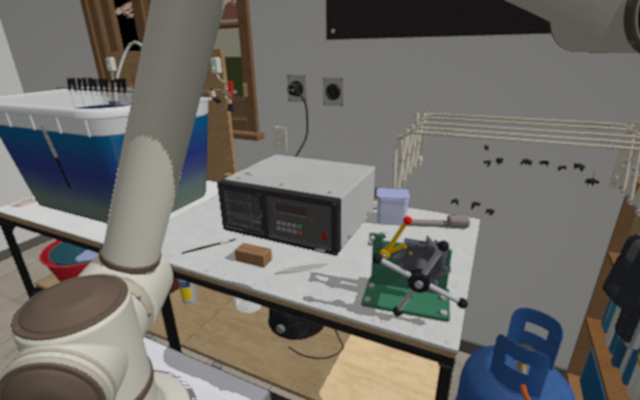

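View pics/side0.png

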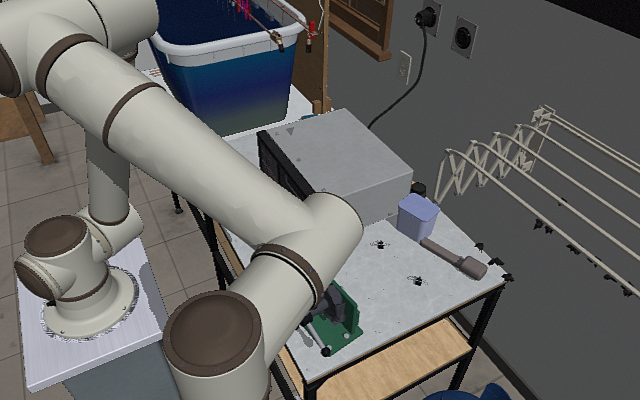

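The scene view shows the feed at about (410,270), with the red ball at (407,220) and the hub at (418,284). In the side view the arm hides it. I'll enlarge the scene crop.

```bash
python3 - <<'E'
import cv2,numpy as np
s=np.load("pics/scene0.npz")
c=s["image"][195:325,345:485,::-1]
cv2.imwrite("pics/c0.png",cv2.resize(c,None,fx=5.5,fy=4.6 if 0 else 5.5*0.83,interpolation=cv2.INTER_CUBIC) if 0 else cv2.resize(c,None,fx=4.5,fy=4.5,interpolation=cv2.INTER_CUBIC))
E
```

```text
(no output)
```

View pics/c0.png

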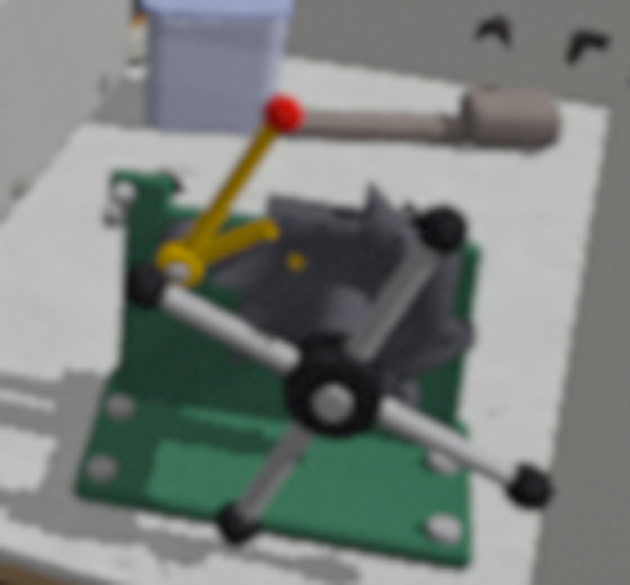

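```bash
cat > h.py <<'E'
import numpy as np, cv2
from scipy.optimize import least_squares
def proj(s,X):
    c=np.atleast_2d(X)@s["R"].T+s["t"]; return np.c_[c[:,0]/c[:,2]*s["fx"]+s["cx"],c[:,1]/c[:,2]*s["fy"]+s["cy"]]
def toW(p,X):
    c,q=np.cos(p[2]),np.sin(p[2]); X=np.atleast_2d(X); return np.c_[p[0]+c*X[:,0]-q*X[:,1],p[1]+q*X[:,0]+c*X[:,1],X[:,2]]
def spokes(th):
    a=th-np.pi/8+np.arange(4)*np.pi/2   # angle left of up
    return np.c_[np.full(4,-.065),.085*np.sin(a),.1+.085*np.cos(a)]
def ball(pa):
    a=np.radians(-25)+pa; return np.array([[0,.072+.09*np.sin(a),.107+.09*np.cos(a)]])
E
python3 - <<'E'
from h import *
s=np.load("pics/scene0.npz")
px=np.array([[440,230],[148,284],[238,523],[530,487],[284,114],[78,493],[466,560]])/4.5+[345,195]
def model(p):
    base=np.array([[-.05,.0875,.006],[-.05,-.0875,.006]]); base[:,0]+=p[5]
    return toW(p,np.r_[spokes(p[3]),ball(p[4])]),base
def f(p):
    A,b=model(p); return np.r_[(proj(s,A)-px[:5]).ravel(), 20*(p[4]-0),10*(p[3]+.03)]
for r0 in ([.6,-.4,-.5],[.5,-.4,0]):
    r=least_squares(f,[*r0,0,0,0]); print(r.x,r.cost,f(r.x).round(2))
# depth readings
z=s["range_z"]
for u,v in px[:5]:
    u,v=int(round(u)),int(round(v)); d=z[v,u]; 
    X=s["R"].T@(np.array([(u-s["cx"])/s["fx"]*d,(v-s["cy"])/s["fy"]*d,d])-s["t"]); print(u,v,d,X)
print(toW(r.x,np.r_[spokes(r.x[3]),ball(r.x[4])]))
E
```

```text
[ 0.45856811 -0.32483836  0.12385589 -0.00727773 -0.01176387  0.        ] 0.5281905222677746 [ 0.45 -0.33 -0.51  0.2   0.16  0.07 -0.25  0.24  0.12 -0.41 -0.24  0.23]
[ 0.45856811 -0.32483832  0.12385648 -0.0072779  -0.01176433  0.        ] 0.5281905223114325 [ 0.45 -0.33 -0.51  0.2   0.16  0.07 -0.25  0.24  0.12 -0.41 -0.24  0.23]
443 246 0.620671 [ 0.39055458 -0.36602658  0.18196032]
378 258 0.66834533 [ 0.37547076 -0.25879739  0.13976153]
398 311 0.7013666 [ 0.38341217 -0.3011865   0.02779057]
463 303 0.6534429 [ 0.39999107 -0.41122189  0.07086385]
408 220 0.6936574 [ 0.447377   -0.29302421  0.19131307]
[[ 0.39815506 -0.36571363  0.17829095]
 [ 0.38439397 -0.25517722  0.13309876]
 [ 0.38997701 -0.30002322  0.02170905]
 [ 0.4037381  -0.41055963  0.06690124]
 [ 0.45449037 -0.29208375  0.1881146 ]]
```

```bash
cat >> h.py <<'E'
P=np.array([.45857,-.32484,.12386])
def st():
    from cell import sense
    from scipy.spatial.transform import Rotation as Ro
    s=sense(); R=Ro.from_quat(s["orientation"]).as_matrix(); d=s["position"]-[P[0],P[1],0]
    c,q=np.cos(P[2]),np.sin(P[2]); D=np.array([[c,q,0],[-q,c,0],[0,0,1]])
    print("t",s["time_s"],"dev mm",(1000*D@d).round(1),"F dev",(D@s["contact_force"]).round(1),"gap",round(s["finger_gap"],3)); print("tool axes in dev\n",(D@R).round(4))
E
python3 -m pendant '[[[0,0,0,0,0,0.082,0],[0,0,0,0,0,0.082,0],[0,0,0,0,0,0,0],[0,0,0,0,0,0,0],[0,0,0,0,0,0,0],[0,0,0,0,0,0,0],[0,0,0,0,0,0,0],[0,0,0,0,0,0,0]]]'; python3 -c "from h import *;st()"
```

```text
time_s: 0.77
position: [0.178, -0.5991, 0.2313]
orientation: [0.661, 0.75, 0.0, -0.0]
contact_force: [0.7, 0.2, 0.6]
finger_gap: -0.004
t 0.7667 dev mm [-312.3 -237.5  231.3] F dev [0.7 0.1 0.6] gap -0.004
tool axes in dev
 [[-0.0014  1.      0.    ]
 [ 1.      0.0014  0.    ]
 [ 0.      0.     -1.    ]]
```

```bash
python3 -m pendant '[[[0.021,0.028,0,0,0,0,0],[0.021,0.028,0,0,0,0,0],[0.021,0.028,0,0,0,0,0],[0.021,0.028,0,0,0,0,0],[0.021,0.028,0,0,0,0,0],[0.021,0.028,0,0,0,0,0],[0.021,0.028,0,0,0,0,0],[0.021,0.028,0,0,0,0,0]]]'; python3 -m pendant '[[[0.021,0.028,0,0,0,0,0],[0.020,0.030,0,0,0,0,0],[0.020,0.030,0,0,0,0,0],[0,0,0,0,0,0,0],[0,0,0,0,0,0,0],[0,0,0,0,0,0,0],[0,0,0,0,0,0,0],[0,0,0,0,0,0,0]]]';python3 - <<'E'
from h import *;st()
from cell import snapshot
for n in ["scene","side"]:
    s=snapshot(n); np.savez(f"pics/{n}1.npz",**s)
    x=proj(s,toW(P,[[0,.03,.15]]))[0].astype(int); print(x)
    a,b=max(x[1]-80,0),max(x[0]-90,0)
    cv2.imwrite(f"pics/{n}1.png",cv2.resize(s["image"][a:a+160,b:b+180,::-1],None,fx=3.5,fy=3.5,interpolation=cv2.INTER_CUBIC))
E
```

```text
time_s: 1.43
position: [0.3804, -0.4032, 0.2316]
orientation: [0.661, 0.75, 0.0, 0.0]
contact_force: [0.7, -1.1, 0.7]
finger_gap: 0.0
time_s: 2.1
position: [0.4582, -0.3338, 0.2314]
orientation: [0.662, 0.749, -0.0, -0.0]
contact_force: [-1.0, -0.8, 0.2]
finger_gap: 0.001
t 2.1 dev mm [ -1.5  -8.9 231.4] F dev [-1.1 -0.7  0.2] gap 0.001
tool axes in dev
 [[ 7.e-04  1.e+00 -0.e+00]
 [ 1.e+00 -7.e-04 -0.e+00]
 [-0.e+00 -0.e+00 -1.e+00]]
[408 237]
[320 275]
```

```bash
python3 -c "
import cv2,numpy as np
cv2.imwrite('pics/both1.png',np.hstack([cv2.resize(cv2.imread(f'pics/{n}1.png'),(400,356)) for n in ('scene','side')]))"
```

```text
(no output)
```

View pics/both1.png

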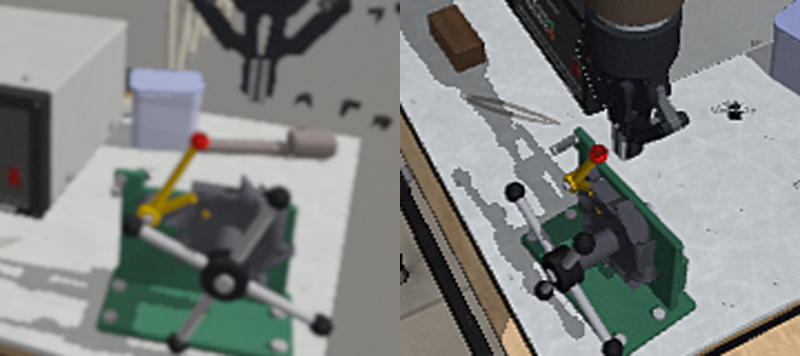

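The closed fingers hang above the disc, to the right of the red ball. Next I'll check how high the instrument is and how much room it leaves, and refine the device pose using the side view.

```bash
python3 - <<'E'
from h import *
s=np.load("pics/scene0.npz"); z=s["range_z"]; v,u=np.mgrid[:400,:640]
C=np.stack([(u-s["cx"])/s["fx"]*z,(v-s["cy"])/s["fy"]*z,z],-1); W=(C-s["t"])@s["R"]
for a in [(300,180),(360,180),(335,200),(374,170),(290,160),(335,240),(390,205),(240,185)]:
    w=W[a[1],a[0]]; d=w-[P[0],P[1],0];c,q=np.cos(P[2]),np.sin(P[2]); print(a,w.round(3),"dev",[round(c*d[0]+q*d[1],3),round(-q*d[0]+c*d[1],3)])
s=np.load("pics/side1.npz"); x=proj(s,toW(P,np.r_[spokes(-.007),ball(-.01)]))
i=s["image"][:,:,::-1].copy()
i=cv2.resize(i,None,fx=4,fy=4,interpolation=cv2.INTER_CUBIC)
for p in x: cv2.drawMarker(i,tuple(((p+.5)*4-.5).astype(int)),(0,255,0),0,16)
a,b=230*4,250*4
cv2.imwrite("pics/ov.png",i[a:a+600,b:b+640]); print(x)
E
```

```text
(300, 180) [0.639 0.044 0.161] dev [np.float64(0.225), np.float64(0.343)]
(360, 180) [ 0.704 -0.106  0.161] dev [np.float64(0.271), np.float64(0.186)]
(335, 200) [ 0.547 -0.1    0.162] dev [np.float64(0.115), np.float64(0.212)]
(374, 170) [ 0.828 -0.107  0.151] dev [np.float64(0.394), np.float64(0.171)]
(290, 160) [0.795 0.163 0.162] dev [np.float64(0.394), np.float64(0.443)]
(335, 240) [ 0.542 -0.102  0.057] dev [np.float64(0.111), np.float64(0.211)]
(390, 205) [ 0.787 -0.172  0.064] dev [np.float64(0.345), np.float64(0.111)]
(240, 185) [0.541 0.171 0.162] dev [np.float64(0.143), np.float64(0.482)]
[[311.93936718 303.42482724]
 [281.80060874 280.21947099]
 [294.76547654 324.77890873]
 [324.68872221 351.33256671]
 [319.41586568 263.18449185]]
```

View pics/ov.png

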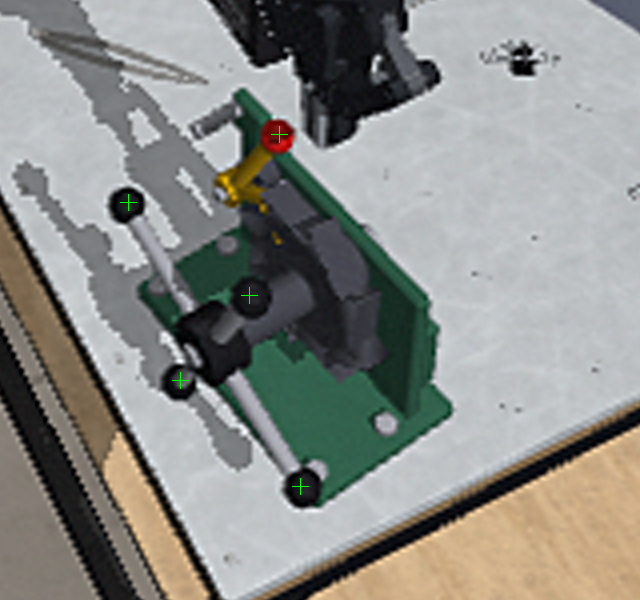

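The overlay lands on all five balls to within 1 px, so the device pose is good. The instrument top is at 0.162 m and stays clear of the gripper body. Now down beside the red ball.

```bash
python3 -m pendant '[[[0,0.0015,0.014,0,0,0,0],[0,0,0.014,0,0,0,0],[0,0,0.014,0,0,0,0],[0,0,0.013,0,0,0,0],[0,0,0,0,0,0,0],[0.005,0,0,0,0,0,0],[0.005,0,0,0,0,0,0],[0,0,0,0,0,0,0]]]';python3 -c "from h import *;st()"; python3 -m pendant '[[[0.006,0,0,0,0,0,0],[0.006,0,0,0,0,0,0],[0.006,0,0,0,0,0,0],[0.006,0,0,0,0,0,0],[0.006,0,0,0,0,0,0],[0.006,0,0,0,0,0,0],[0.0,0,0,0,0,0,0],[0,0,0,0,0,0,0]]]'; python3 - <<'E'
from h import *;st()
from cell import snapshot
im=[]
for n in ["scene","side"]:
    s=snapshot(n)
    x=proj(s,toW(P,[[0,.03,.15]]))[0].astype(int)
    a,b=max(x[1]-70,0),max(x[0]-70,0)
    im.append(cv2.resize(s["image"][a:a+140,b:b+140,::-1],(400,400),interpolation=cv2.INTER_CUBIC))
cv2.imwrite("pics/b2.png",np.hstack(im))
E
```

```text
time_s: 2.87
position: [0.4596, -0.3225, 0.1775]
orientation: [0.661, 0.75, 0.0, 0.001]
contact_force: [0.5, -0.4, -0.5]
finger_gap: 0.002
t 2.8667 dev mm [  1.3   2.2 177.5] F dev [ 0.4 -0.5 -0.5] gap 0.002
tool axes in dev
 [[-1.3e-03  1.0e+00  1.7e-03]
 [ 1.0e+00  1.3e-03 -8.0e-04]
 [-8.0e-04  1.7e-03 -1.0e+00]]
time_s: 3.53
position: [0.4548, -0.2867, 0.1763]
orientation: [0.661, 0.75, -0.0, -0.0]
contact_force: [0.4, -0.8, -0.0]
finger_gap: -0.001
t 3.5333 dev mm [  1.   38.3 176.3] F dev [ 0.3 -0.9 -0. ] gap -0.001
tool axes in dev
 [[-1.7e-03  1.0e+00 -2.0e-04]
 [ 1.0e+00  1.7e-03  1.0e-04]
 [ 1.0e-04 -2.0e-04 -1.0e+00]]
```

View pics/b2.png

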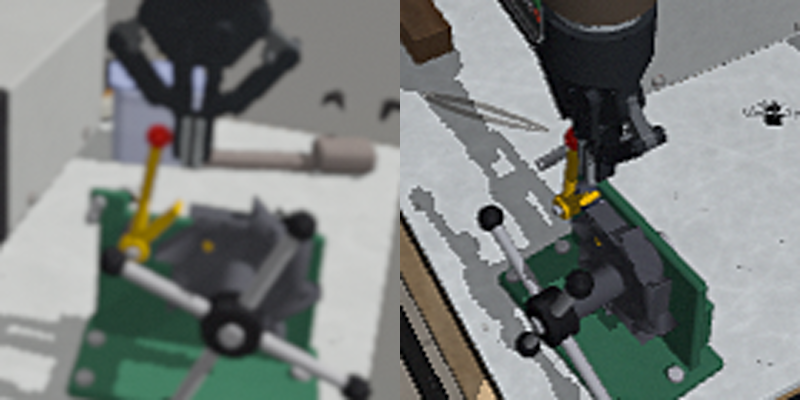

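The pawl is lifting: the ball leans on the fingertip and the wheel hasn't moved. I'll carry on past the balance point.

```bash
cat >> h.py <<'E'
def look(name):
    from cell import snapshot
    st(); im=[]
    for n in ["scene","side"]:
        s=snapshot(n); np.savez(f"pics/{name}_{n}.npz",**s)
        x=proj(s,toW(P,[[0,.03,.15]]))[0].astype(int)
        a,b=max(x[1]-70,0),max(x[0]-70,0)
        im.append(cv2.resize(s["image"][a:a+140,b:b+140,::-1],(400,400),interpolation=cv2.INTER_CUBIC))
    cv2.imwrite(f"pics/{name}.png",np.hstack(im))
E
python3 -m pendant '[[[0.006,-0.001,0,0,0,0,0],[0.006,0,0,0,0,0,0],[0.006,0,0,0,0,0,0],[0.006,0,0,0,0,0,0],[0.006,0,0,0,0,0,0],[0.006,0,0,0,0,0,0],[0.0,0,0,0,0,0,0],[0,0,0,0,0,0,0]]]'; python3 -c "from h import *;look('b3')"
```

```text
time_s: 4.3
position: [0.4495, -0.2512, 0.1765]
orientation: [0.661, 0.75, 0.0, 0.0]
contact_force: [0.2, -0.4, -0.4]
finger_gap: 0.001
t 4.3 dev mm [1.000e-01 7.420e+01 1.765e+02] F dev [ 0.2 -0.4 -0.4] gap 0.001
tool axes in dev
 [[-1.8e-03  1.0e+00  3.0e-04]
 [ 1.0e+00  1.8e-03 -1.0e-04]
 [-1.0e-04  3.0e-04 -1.0e+00]]
```

View pics/b3.png

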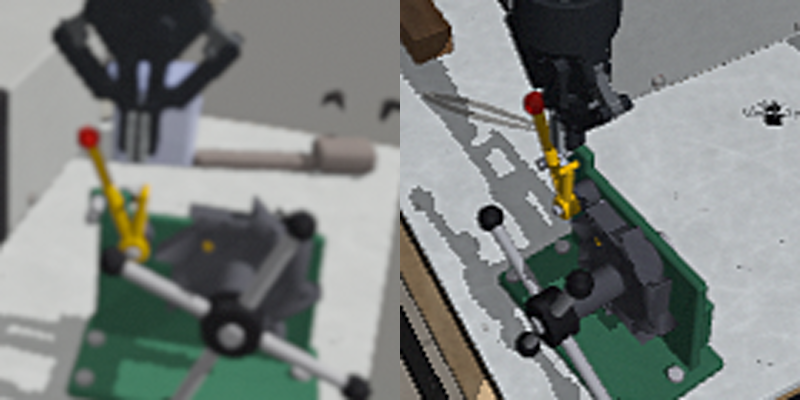

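The lever has tipped past balance and away from the finger. I'll lift clear and go to the right of the top-right spoke.

```bash
python3 -m pendant '[[[-0.004,0,-0.015,0,0,0,0],[0,0,-0.02,0,0,0,0],[0,0,-0.02,0,0,0,0],[-0.03,-0.01,0,0,0,0,0],[-0.03,-0.015,0,0,0,0,0],[-0.03,-0.02,0,0,0,0,0],[-0.03,-0.02,0,0,0,0,0],[-0.018,0,0,0,0,0,0]]]'; python3 -c "from h import *;look('b4')"
```

```text
time_s: 5.07
position: [0.3998, -0.4031, 0.2314]
orientation: [0.663, 0.749, -0.0, -0.0]
contact_force: [0.4, 0.9, 0.7]
finger_gap: 0.001
t 5.0667 dev mm [-68.  -70.4 231.4] F dev [0.5 0.9 0.7] gap 0.001
tool axes in dev
 [[ 2.5e-03  1.0e+00 -9.0e-04]
 [ 1.0e+00 -2.5e-03  3.0e-04]
 [ 3.0e-04 -9.0e-04 -1.0e+00]]
```

View pics/b4.png

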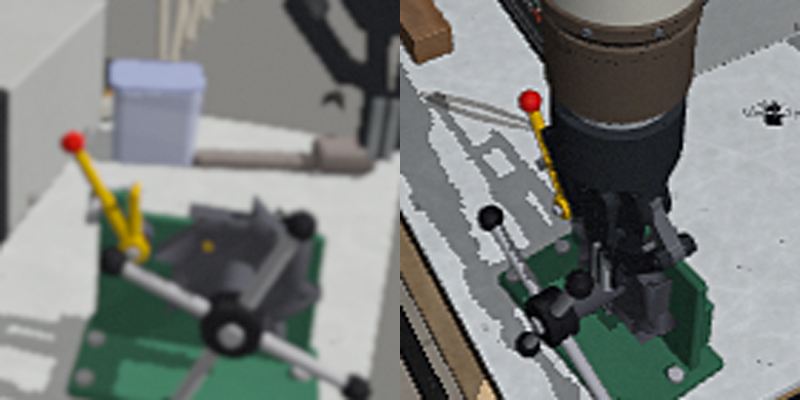

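The pawl is thrown over and staying there. Next, down beside the spoke ball and a first partial push to calibrate the finger's half-thickness.

```bash
python3 -m pendant '[[[0,0.003,0.015,0,0,0,0],[0,0,0.015,0,0,0,0],[0,0,0.015,0,0,0,0],[0,0,0.015,0,0,0,0],[0,0,0,0,0,0,0],[0.006,0,0,0,0,0,0],[0.006,0,0,0,0,0,0],[0.006,0,0,0,0,0,0]]]'; python3 -c "from h import *;st()"; python3 -m pendant '[[[0.006,0,0,0,0,0,0],[0.006,0,0,0,0,0,0],[0.006,0,0,0,0,0,0],[0.006,0,0,0,0,0,0],[0.006,0,0,0,0,0,0],[0.006,0,0,0,0,0,0],[0,0,0,0,0,0,0],[0,0,0,0,0,0,0]]]';  python3 -c "from h import *;look('b5')"
```

```text
time_s: 5.83
position: [0.4041, -0.3834, 0.1738]
orientation: [0.661, 0.75, -0.001, 0.002]
contact_force: [-3.2, -5.1, 9.5]
finger_gap: 0.002
t 5.8333 dev mm [-61.3 -51.3 173.8] F dev [-3.8 -4.7  9.5] gap 0.002
tool axes in dev
 [[-0.0025  1.      0.0017]
 [ 1.      0.0026 -0.0047]
 [-0.0047  0.0017 -1.    ]]
time_s: 6.5
position: [0.3982, -0.3456, 0.1707]
orientation: [0.661, 0.75, 0.0, -0.001]
contact_force: [-1.1, -0.1, -0.5]
finger_gap: -0.003
t 6.5 dev mm [-62.5 -13.2 170.7] F dev [-1.1  0.  -0.5] gap -0.003
tool axes in dev
 [[-0.0013  1.     -0.0015]
 [ 1.      0.0013  0.0017]
 [ 0.0017 -0.0015 -1.    ]]
```

View pics/b5.png

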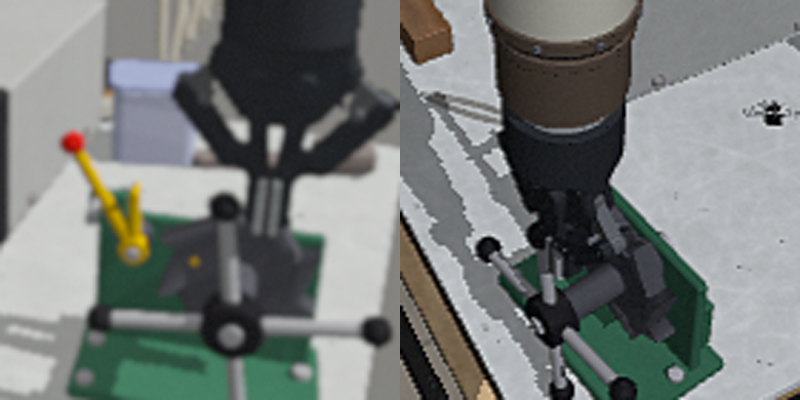

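```bash
python3 - <<'E'
from h import *
im=[]
for n in ("scene","side"):
    s=np.load(f"pics/b5_{n}.npz")
    x=proj(s,toW(P,[[-.065,0,.1]]))[0].astype(int); a,b=x[1]-45,x[0]-50
    c=cv2.resize(s["image"][a:a+90,b:b+100,::-1],(400,360),interpolation=cv2.INTER_CUBIC)
    for th,col in ((.35,(0,0,255)),(.4,(0,255,0)),(.45,(255,0,0))):
        for p in proj(s,toW(P,spokes(th))): cv2.drawMarker(c,tuple(((p-[b,a]+.5)*4-.5).astype(int)),col,0,10)
    im.append(c)
cv2.imwrite("pics/w5.png",np.hstack(im))
E
```

```text
(no output)
```

View pics/w5.png

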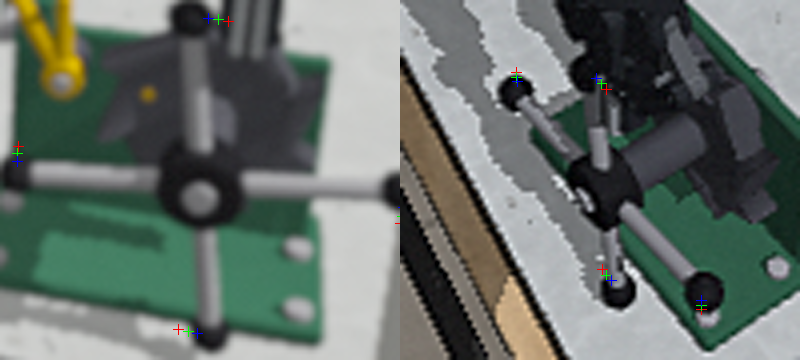

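```bash
cat >> h.py <<'E'
def wheel(name,ths):
    im=[]
    for n in ("scene","side"):
        s=np.load(f"pics/{name}_{n}.npz")
        x=proj(s,toW(P,[[-.065,0,.1]]))[0].astype(int); a,b=x[1]-45,x[0]-50
        c=cv2.resize(s["image"][a:a+90,b:b+100,::-1],(400,360),interpolation=cv2.INTER_CUBIC)
        for th,col in zip(ths,((0,0,255),(0,255,0),(255,0,0))):
            for p in proj(s,toW(P,spokes(th))): cv2.drawMarker(c,tuple(((p-[b,a]+.5)*4-.5).astype(int)),col,0,10)
        im.append(c)
    cv2.imwrite(f"pics/w_{name}.png",np.hstack(im))
E
python3 -c "
from h import *;wheel('b5',(.5,.55,.6))"
```

```text
(no output)
```

View pics/w_b5.png

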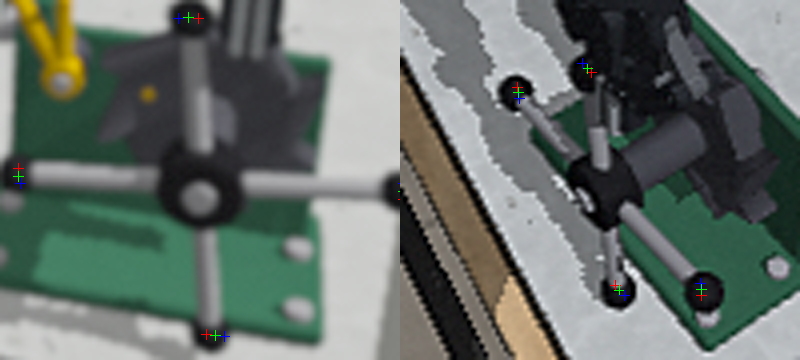

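The wheel is at about 0.55 rad, going by the green crosses. I'll push gently toward about 0.72.

```bash
python3 -m pendant '[[[0.0025,0,0,0,0,0,0],[0.0025,0,0,0,0,0,0],[0.0025,0,0,0,0,0,0],[0.0025,0,0,0,0,0,0],[0.002,0,0,0,0,0,0],[0,0,0,0,0,0,0],[0,0,0,0,0,0,0],[0,0,0,0,0,0,0]]]';  python3 -c "from h import *;look('b6');wheel('b6',(.65,.7,.75))"
```

```text
time_s: 7.27
position: [0.3974, -0.3346, 0.1714]
orientation: [0.662, 0.75, 0.0, -0.0]
contact_force: [0.3, -0.0, -0.2]
finger_gap: 0.002
t 7.2667 dev mm [-61.9  -2.1 171.4] F dev [ 0.3 -0.1 -0.2] gap 0.002
tool axes in dev
 [[-1.e-03  1.e+00  2.e-04]
 [ 1.e+00  1.e-03  1.e-04]
 [ 1.e-04  2.e-04 -1.e+00]]
```

View pics/w_b6.png

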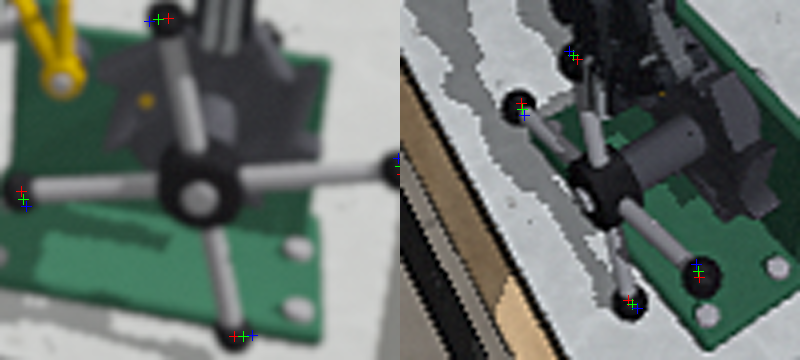

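```bash
python3 -m pendant '[[[0.0025,0,0,0,0,0,0],[0.0025,0,0,0,0,0,0],[0,0,0,0,0,0,0],[0,0,0,0,0,0,0],[-0.006,0,0,0,0,0,0],[-0.01,0,0,0,0,0,0],[0,0,-0.015,0,0,0,0],[0,0,-0.015,0,0,0,0]]]';  python3 -c "from h import *;look('b7');wheel('b7',(.68,.73,.78))"
```

```text
time_s: 8.03
position: [0.3983, -0.3464, 0.2007]
orientation: [0.662, 0.75, -0.0, -0.001]
contact_force: [0.6, 0.3, 0.2]
finger_gap: 0.001
t 8.0333 dev mm [-62.5 -14.  200.7] F dev [0.7 0.2 0.2] gap 0.001
tool axes in dev
 [[-0.      1.     -0.0024]
 [ 1.      0.      0.0015]
 [ 0.0015 -0.0024 -1.    ]]
```

View pics/w_b7.png

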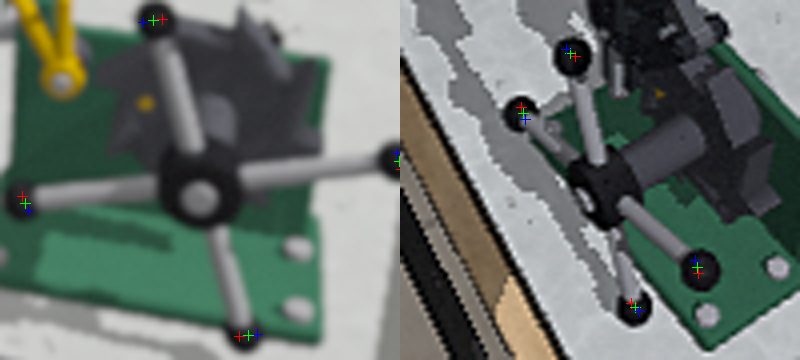

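The wheel is at 0.73 rad, inside the window. Next, over the lever to the left side of the red ball.

```bash
python3 -m pendant '[[[0,0,-0.018,0,0,0,0],[0,0,-0.018,0,0,0,0],[0.02,0.012,0,0,0,0,0],[0.03,0.012,0,0,0,0,0],[0.032,0.012,0,0,0,0,0],[0.032,0.012,0,0,0,0,0],[0.032,0.014,0,0,0,0,0],[0.030,0,0,0,0,0,0]]]'; python3 -c "from h import *;st()"; python3 -m pendant '[[[0,0,0,0,0,0,0],[0,0,0.016,0,0,0,0],[0,0,0.016,0,0,0,0],[0,0,0.016,0,0,0,0],[0,0,0.014,0,0,0,0],[0,0,0,0,0,0,0],[0,0,0,0,0,0,0],[0,0,0,0,0,0,0]]]'; python3 -c "from h import *;look('b8')"
```

```text
time_s: 8.8
position: [0.4399, -0.1619, 0.2366]
orientation: [0.662, 0.75, 0.0, 0.0]
contact_force: [0.3, -0.2, -0.4]
finger_gap: 0.001
t 8.8 dev mm [  1.6 164.  236.6] F dev [ 0.3 -0.2 -0.4] gap 0.001
tool axes in dev
 [[-1.3e-03  1.0e+00  2.0e-04]
 [ 1.0e+00  1.3e-03 -1.0e-04]
 [-1.0e-04  2.0e-04 -1.0e+00]]
time_s: 9.47
position: [0.4388, -0.1638, 0.1759]
orientation: [0.662, 0.75, 0.0, 0.0]
contact_force: [0.1, -0.4, -0.4]
finger_gap: -0.002
t 9.4667 dev mm [  0.3 162.3 175.9] F dev [ 0.  -0.4 -0.4] gap -0.002
tool axes in dev
 [[-7.e-04  1.e+00  8.e-04]
 [ 1.e+00  7.e-04 -5.e-04]
 [-5.e-04  8.e-04 -1.e+00]]
```

View pics/b8.png

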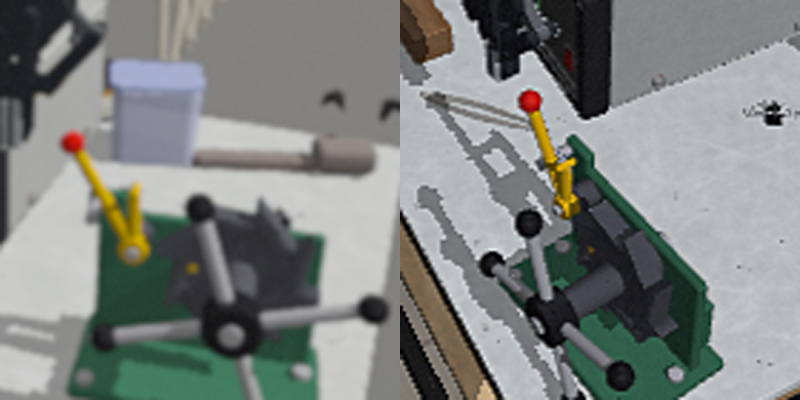

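The finger is now left of the ball. I'll push right past balance and stop there.

```bash
python3 -m pendant '[[[-0.008,0,0,0,0,0,0],[-0.008,0,0,0,0,0,0],[-0.006,0,0,0,0,0,0],[-0.006,0,0,0,0,0,0],[-0.006,0,0,0,0,0,0],[-0.006,0,0,0,0,0,0],[-0.006,0,0,0,0,0,0],[-0.006,0,0,0,0,0,0]]]'; python3 -m pendant '[[[-0.005,0,0,0,0,0,0],[-0.005,0,0,0,0,0,0],[-0.005,0,0,0,0,0,0],[0,0,0,0,0,0,0],[0,0,0,0,0,0,0],[0.01,0,0,0,0,0,0],[0.01,0,-0.01,0,0,0,0],[0,0,-0.01,0,0,0,0]]]'; python3 -c "from h import *;look('b9');wheel('b9',(.68,.73,.78))"
```

```text
time_s: 10.23
position: [0.4446, -0.2157, 0.1751]
orientation: [0.662, 0.75, -0.0, -0.0]
contact_force: [0.6, -0.0, 0.3]
finger_gap: 0.003
time_s: 10.9
position: [0.4433, -0.2082, 0.1957]
orientation: [0.661, 0.75, -0.0, -0.001]
contact_force: [0.4, 0.9, -0.2]
finger_gap: 0.003
t 10.9 dev mm [ -0.7 117.7 195.7] F dev [ 0.5  0.8 -0.2] gap 0.003
tool axes in dev
 [[-2.6e-03  1.0e+00 -1.5e-03]
 [ 1.0e+00  2.6e-03  8.0e-04]
 [ 8.0e-04 -1.5e-03 -1.0e+00]]
```

View pics/b9.png

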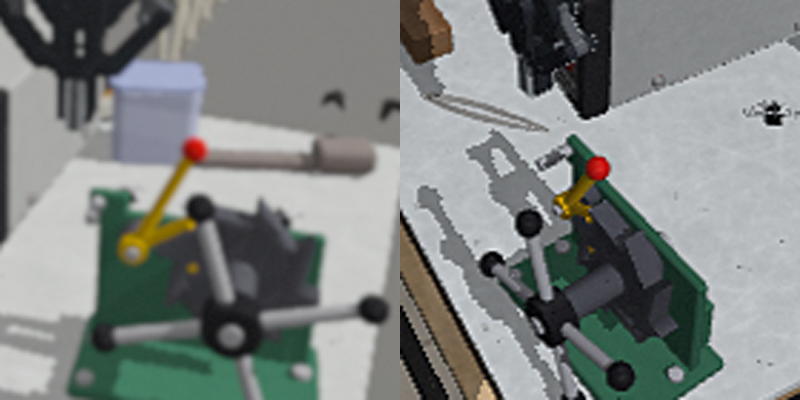

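View pics/w_b9.png

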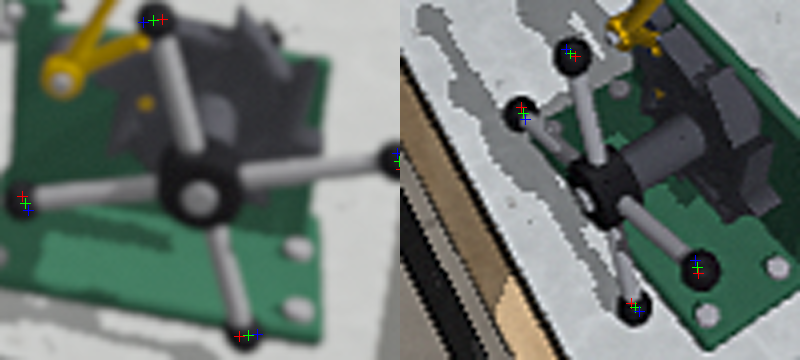

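The pawl fell in and the wheel stayed at 0.73. I'll back the arm off, let things settle, and measure the pawl angle.

```bash
python3 -m pendant '[[[0.01,0,-0.02,0,0,0,0],[0.01,0,-0.02,0,0,0,0],[0.01,0,-0.02,0,0,0,0],[0,0,0,0,0,0,0],[0,0,0,0,0,0,0],[0,0,0,0,0,0,0],[0,0,0,0,0,0,0],[0,0,0,0,0,0,0]]]'; python3 - <<'E'
from h import *;look('b10')
im=[]
for n in ("scene","side"):
    s=np.load(f"pics/b10_{n}.npz"); I=s["image"].astype(int)
    m=((I[...,0]>120)&(I[...,1]<70)&(I[...,2]<70))
    x=proj(s,toW(P,ball(0)))[0]
    k,l,stt,ce=cv2.connectedComponentsWithStats(m.astype(np.uint8))
    j=np.argmin(np.linalg.norm(ce-x,axis=1)); print(n,ce[j],stt[j])
    for a in (-.05,0,.05,.1,.26): print(a,proj(s,toW(P,ball(a)))[0].round(2))
    x=x.astype(int); a,b=x[1]-15,x[0]-50
    c=cv2.resize(I[a:a+90,b:b+100,::-1].astype(np.uint8),(400,360),interpolation=cv2.INTER_CUBIC)
    im.append(c)
cv2.imwrite("pics/p10.png",np.hstack(im))
E
```

```text
time_s: 11.67
position: [0.4399, -0.1803, 0.2543]
orientation: [0.662, 0.75, -0.001, -0.001]
contact_force: [1.0, 0.3, 0.2]
finger_gap: 0.0
t 11.6667 dev mm [ -0.6 145.7 254.3] F dev [1.1 0.2 0.2] gap 0.0
tool axes in dev
 [[-5.e-04  1.e+00 -2.e-03]
 [ 1.e+00  5.e-04  5.e-04]
 [ 5.e-04 -2.e-03 -1.e+00]]
scene [407.325 219.95 ] [404 217   8   7  40]
-0.05 [409.81 220.85]
0 [407.74 219.65]
0.05 [405.61 218.53]
0.1 [403.44 217.52]
0.26 [396.22 214.93]
side [319.         263.35416667] [316 260   7   8  48]
-0.05 [320.32 264.69]
0 [319.19 262.81]
0.05 [318.03 260.97]
0.1 [316.84 259.18]
0.26 [312.95 253.8 ]
```

View pics/p10.png

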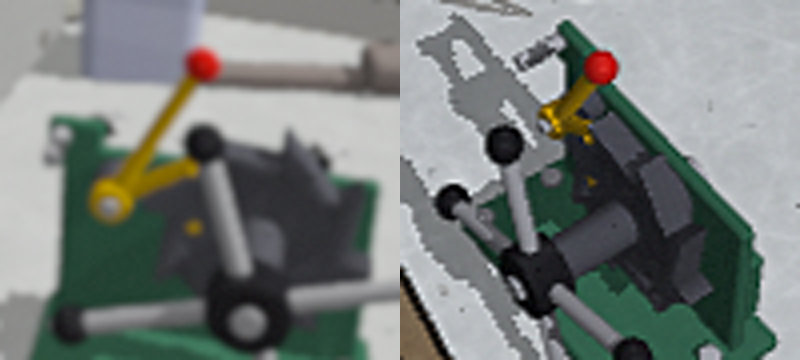

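The pawl measures about 0.00 rad, so it is seated. The wheel is at about 0.73 and the arm is clear.

```bash
python3 -c "from cell import hand_in;print(hand_in())"
```

```text
the job is handed in; nothing more can be done
None
```

The bench feed is back one notch with the pawl seated, and I handed the job in at about 12 s of the 48 s allowed.

**What I did:** With the shut fingertips I pushed the red-ball lever left until the pawl tipped onto its stop and stayed there. I then pushed the spoke ball left in small steps, and pushed the lever back right past balance so the pawl fell into the next notch. After that I lifted the arm clear.

**Last checks:**
- **Pawl:** about 0.00 rad in both cameras, so seated.
- **Wheel:** about 0.73 rad, inside the 0.60–0.80 window, and unchanged when the pawl dropped.
- **Arm:** the tool was about 254 mm above the worktop and the force reading was about 1 N, which is sensor noise.
- **Loose things:** the arm never went near them, but I did not measure their positions again afterwards.

**One odd reading:** when the finger first touched the spoke ball, the force peaked at about 11 N, with 9.5 N of it upward on the tool. That means the finger pressed down on the ball for a moment. I saw no sign of the wheel winding forward, but took no picture at that instant. My estimate from that reading is that the net torque was slightly backward and too small to turn the wheel.

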